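Put the mixed-up jars into the gift boxes of their own colour

TASK

The four jars were packed into the wrong gift-box bases: swap them round so that every jar stands in the base of its lid's colour, using the empty round rubber mat to stand a jar on whenever you need a free place. They are glass, so keep them upright and set them down rather than let them drop; leave the bases standing where they are and do not disturb the glass tumbler.

Things in the scene. Friction and masses are not known exactly. Their poses are not given: they have to be found in the camera images.
- green_jar (a point): Amber glass jar with a green screw lid and a green label; upright, round. The straight body is 52 mm across from the foot to 58 mm up, where it is gripped; the lid on top is 47 mm across and 16 mm high; 80 mm tall in all, 0.11 to 0.23 kg. The point is on the axis, half-way up (40 mm above the foot); z is up along the axis. Loose.
- blue_jar (a point): Amber glass jar with a blue screw lid and a blue label; upright, round. The straight body is 52 mm across from the foot to 58 mm up, where it is gripped; the lid on top is 47 mm across and 16 mm high; 80 mm tall in all, 0.11 to 0.23 kg. The point is on the axis, half-way up (40 mm above the foot); z is up along the axis. Loose.
- yellow_jar (a point): Amber glass jar with a yellow screw lid and a yellow label; upright, round. The straight body is 52 mm across from the foot to 58 mm up, where it is gripped; the lid on top is 47 mm across and 16 mm high; 80 mm tall in all, 0.11 to 0.23 kg. The point is on the axis, half-way up (40 mm above the foot); z is up along the axis. Loose.
- white_jar (a point): Amber glass jar with a white screw lid and a white label; upright, round. The straight body is 52 mm across from the foot to 58 mm up, where it is gripped; the lid on top is 47 mm across and 16 mm high; 80 mm tall in all, 0.11 to 0.23 kg. The point is on the axis, half-way up (40 mm above the foot); z is up along the axis. Loose.
- base_green: Green gift-box base: a square open tray, 84 mm by 84 mm outside, 18 mm high, walls and floor 4 mm thick, so 76 mm square inside. It holds one jar standing on its floor. Origin at the centre of the underside (on the bench); x and y run along its sides, z up. Loose, 0.15 kg.
- base_blue: Blue gift-box base: a square open tray, 84 mm by 84 mm outside, 18 mm high, walls and floor 4 mm thick, so 76 mm square inside. It holds one jar standing on its floor. Origin at the centre of the underside (on the bench); x and y run along its sides, z up. Loose, 0.15 kg.
- base_yellow: Yellow gift-box base: a square open tray, 84 mm by 84 mm outside, 18 mm high, walls and floor 4 mm thick, so 76 mm square inside. It holds one jar standing on its floor. Origin at the centre of the underside (on the bench); x and y run along its sides, z up. Loose, 0.15 kg.
- base_white: White gift-box base: a square open tray, 84 mm by 84 mm outside, 18 mm high, walls and floor 4 mm thick, so 76 mm square inside. It holds one jar standing on its floor. Origin at the centre of the underside (on the bench); x and y run along its sides, z up. Loose, 0.15 kg.
- mat: Round dark rubber mat with grey rings, 120 mm across and 4 mm thick, fixed flat on the bench and empty at the start. Origin at the centre of its underside, z up.
- tumbler: Clear glass tumbler, empty, standing upright on the bench, 68 mm across the mouth and 95 mm high. Origin at the centre of its foot, z up. A loose bystander.
Not all that is in view belongs to the job. There is more than one size of the part that bears blue_jar; the job needs the middle-sized.

How it is judged:
By the outcome, as a careful person would: the job done as asked, in the order asked, and still so for the second after the job is handed in, with the robot touching nothing.
It also fails if it takes over 136 s, if anything falls off the work surface, if the arm or the gripper's body presses on something with over 40 N, if the wrist force passes 120 N, or if a joint passes its speed limit or range.

ROBOT

A 7-joint arm with a two-finger parallel gripper is mounted at the origin on the work surface. World frame = base frame: x ahead of the robot, y to its left, z up, the work surface at z = 0. Lengths are in m, angles in rad, forces in N, time in s.
With the tool pointing down it reaches from about 0.4 to 0.85 m from the base axis. Payload 6.9 kg.
Tool frame: the origin (TCP) lies midway between the tips of the shut fingers; the grasp point (between the pads) lies arm.grasp_offset behind it (arm.grasp_offset is the distance from the TCP to the grasp point, in m); z points along the fingers, y is the line along which they close (so a half turn about z gives the same grasp; the last joint's range is limited). The gripper opens to 85 mm and grips with 20 to 120 N. Pads are 22 mm wide; open, the fingers measure 114 mm over their backs; the gripper's body (76 mm by 85 mm) begins 54 mm behind the grasp point. The pads swing forward as they close: fully open they stand 13 mm farther back than shut.
Start: joints at [1.248, 0.507, -0.238, 1.5, 0.126, 1.149, -0.155], TCP at [0.26, -0.568, 0.231] pointing down, gripper open.
Joint ranges: [-3.08, 3.08], [-0.24, 2.05], [-1.43, 1.35], [0, 2.5], [-1.52, 4.66], [0.17, 1.96], [-2.89, 2.89]. Speed limits (rad/s): [2.39, 2.39, 3.14, 3.14, 3.14, 3.14, 3.14].

INTERFACE

Orientations are given as [roll, pitch, yaw] about the fixed x, y, z axes, in that order (R = Rz(yaw) Ry(pitch) Rx(roll)).
In Python, from bench import get_state, capture, hand_in, arm gives the robot as it stands.
- The arm moves only by the tool drive_tool, never from a script. Its argument "rows" is a list of rows, each a list of 2 entries, a list of its own where there are three numbers: the shift along the tool's x, y, z in m, then the turn, a rotation vector about the tool's x, y, z in rad. In form: [[[dx, dy, dz], [ax, ay, az]], ...]. A call has 1 to 12 rows; each row shifts and turns the commanded pose from where the row before left it, along the tool's axes as they then stand; what a row does not reach is not made up. A row lasts 1/10 s, in which the tool goes at most 50 mm and 8.59 degrees, less where a joint would pass 70% of its speed; a pose out of reach is approached as far as the arm can. A call is refused whole if a number of a shift passes 0.05 or a number of a turn 0.15, either way. A call with a gripper value outside its range is refused whole. "grip" is the finger opening in m, from 0 to 0.0854, set as the call begins (left out, the last holds). The fingers move at their own pace and stop on an object; "squeeze" is the grip in N (left out, the last holds). Time passes only in rows, so rows that do not move let the fingers close. It gives the time, the measured TCP pose, the force, the opening and the grip force at its end, in the units of the state.
- get_state(): the state, without advancing time (a new reading comes with each control period).
- capture(name): name is "scene" or "top" or "wrist"; returns a dict with "image" (480x640x3 uint8, blue, green, red), "camera_matrix" (3x3 intrinsics, pixels), "R" (3x3) and "t" (3): a world point X has camera coordinates R X + t. Camera axes: x right, y down, z forward; pixel columns grow to the right and rows downward; lengths in m; the calibration is good to about 2 mm. A picture is of the moment at which its call begins. There is no depth.
- hand_in(): hands the job in; it is judged then, once.
The state is a dict: "time_s": time; "joint_positions": joint angles; "qvel": joint speeds; "joint_efforts": joint torques, N m; "position": TCP position; "tool_rot": TCP orientation; "contact_force": force on the tool from outside, world axes, zero at the start; "torque": the same for the moment, N m; "width": finger opening in m; "grip_force": force on a finger pad.
Only numpy, scipy, OpenCV 4.12 (cv2) and the standard library are available. Lean on these libraries where they do the work, as an engineer would, in place of code of your own. Each camera call takes 0.05 s, during which the arm holds its last target. There are 200 camera calls.

## Working session

There is one attempt and no reset: what is moved stays moved. The work goes in short steps, Python scripts to look and compute and a tool call to move; the robot and the scene stay as the last step left them, time stands still between calls to the robot, and variables do not carry over. Pictures are saved under pics/ and viewed, at most 14 in all, crops included, and the job is handed in when it is done.

Besides the shell and the picture viewer there is one more tool, called after "Call:" by a JSON object that holds its "op" and its "data", one argument or row to a line. drive_tool: Moves the arm, as the interface text tells. Its arguments: {"type":"object","properties":{"rows":{"type":"array"},"grip":{"type":"number"},"squeeze":{"type":"number"}},"required":["rows"]}

```bash
ls; mkdir -p pics; python3 - <<'E'
from bench import *
import cv2,numpy as np
print(get_state()); print({k:getattr(arm,k) for k in dir(arm) if k[0]!='_'})
for n in("scene","top"):
    c=capture(n); cv2.imwrite(f"pics/{n}0.png",c["image"]); np.savez(f"{n}0.npz",**c); print(n,c["camera_matrix"],c["R"],c["t"])
E
```

```text
pics
{'time_s': 0.0, 'joint_positions': array([ 1.24749178,  0.50835956, -0.23753345,  1.50110955,  0.12567787,
        1.14891318, -0.15478699]), 'qvel': array([ 3.68074622e-05,  1.40117683e-03, -5.50793446e-04, -2.26010217e-03,
        1.43713129e-03,  5.53846449e-04, -5.34057613e-04]), 'joint_efforts': array([-4.82669002e-04, -6.20601583e+01, -2.18659312e+00, -2.49660945e+01,
        1.27069975e-02,  1.20566666e-02,  2.36535766e-05]), 'position': array([ 0.25959755, -0.56799   ,  0.23042452]), 'tool_rot': array([-3.13979016e+00,  6.92879069e-06,  4.28830694e-01]), 'contact_force': array([-0.04807986,  0.64049741,  0.12090568]), 'torque': array([-0.00271309,  0.0051501 ,  0.00813224]), 'grip_force': 0.0, 'width': 0.08537863969347104}
{'Unreachable': <class 'bench.Unreachable'>, 'grasp_offset': 0.0187}
scene [[482.27807023   0.         316.18789722]
 [  0.         482.27807023 240.18265158]
 [  0.           0.           1.        ]] [[-0.8138552   0.58067718  0.02130069]
 [ 0.29877945  0.44963582 -0.84175915]
 [-0.49836788 -0.67870586 -0.53943286]] [ 0.49785569 -0.09226241  1.26273418]
top [[436.27338682   0.         313.59144343]
 [  0.         436.27338682 241.23022955]
 [  0.           0.           1.        ]] [[-0.01392047 -0.99917471 -0.03815903]
 [-0.99450555  0.01779517 -0.10316023]
 [ 0.10375414  0.03651333 -0.99393252]] [-0.02135908  0.5799389   0.8980846 ]
```

View pics/scene0.png

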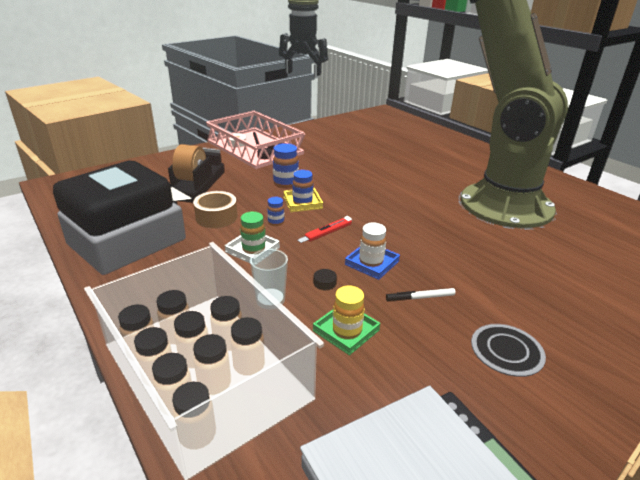

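View pics/top0.png

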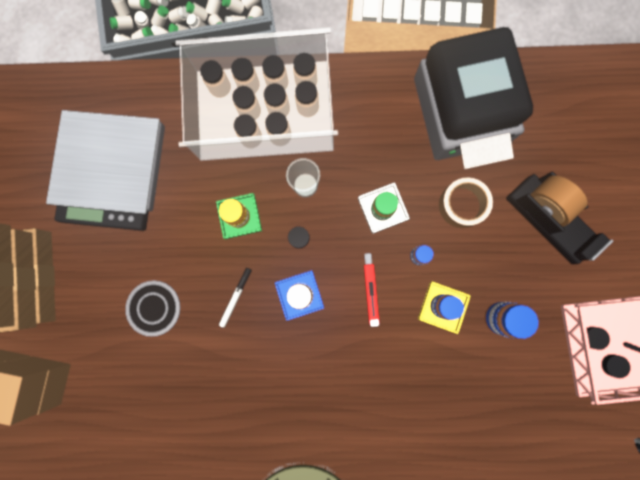

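The scene shows yellow jar in the green base, white jar in the blue base, green jar in the white base and a blue jar in the yellow base. In the top view there are three blue jars: small at (424,254), one in the yellow base at (450,307), and large at (515,320). The middle size is the one in the yellow base. I'll measure all of these and confirm the blue one with a crop.

```bash
cat > h.py <<'E'
import numpy as np,cv2
def ray(c,px,z):
    K,R,t=c["camera_matrix"],c["R"],c["t"]
    o=-R.T@t; d=R.T@np.linalg.solve(K,[px[0],px[1],1.])
    return o+d*(z-o[2])/d[2]
def proj(c,X):
    p=c["camera_matrix"]@(c["R"]@np.asarray(X)+c["t"]); return p[:2]/p[2]
HSV={"green":((45,100,60),(85,255,255)),"blue":((108,120,60),(128,255,255)),"yellow":((22,120,120),(34,255,255)),"white":((0,0,185),(180,40,255))}
def blobs(img,col,amin=60):
    m=cv2.inRange(cv2.cvtColor(img,cv2.COLOR_BGR2HSV),*HSV[col])
    cs,_=cv2.findContours(m,cv2.RETR_EXTERNAL,cv2.CHAIN_APPROX_NONE)
    return [c for c in cs if cv2.contourArea(c)>amin]
E
python3 - <<'E'
from h import *
c=dict(np.load("top0.npz")); s=dict(np.load("scene0.npz"))
for col in HSV:
    for k in blobs(c["image"],col):
        (x,y),(w,h),a=cv2.minAreaRect(k)
        if not(190<x<560 and 170<y<345):continue
        p=c; pts={z:np.array([ray(c,q,z)[:2] for q in k[:,0]],np.float32) for z in(.018,.084)}
        print(col,np.round([x,y,w,h,cv2.contourArea(k)],0),"as base",np.round(np.hstack([v if np.ndim(v) else [v] for v in cv2.minAreaRect(pts[.018])]),3),"as lid",[np.round(v,3) for v in cv2.minEnclosingCircle(pts[.084])])
mm=cv2.Canny(c["image"],40,120)[260:350,110:200]
ys,xs=np.nonzero(mm); e=cv2.minAreaRect(np.c_[xs+110,ys+260].astype(np.float32)); print("mat",e,ray(c,e[0],.004))
a=cv2.resize(c["image"][220:360,390:550],None,fx=3,fy=3); b=cv2.resize(s["image"][130:250,225:345],None,fx=3.5,fy=3.5)
b=b[:420]; cv2.imwrite("pics/crop1.png",cv2.resize(np.hstack([a,b]),(800,375)))
E
```

```text
green [386. 204.  21.  21. 344.] as base [ 6.6000e-01 -1.8700e-01  4.5000e-02  4.6000e-02  8.8373e+01] as lid [array([ 0.648, -0.179]), np.float64(0.023)]
green [238. 216.  39.  40. 748.] as base [ 0.64   0.133  0.087  0.086 11.527] as lid [array([0.628, 0.118]), np.float64(0.054)]
blue [520. 321.  32.  34. 868.] as base [ 4.0700e-01 -4.5700e-01  6.9000e-02  6.6000e-02  8.6675e+01] as lid [array([ 0.411, -0.429]), np.float64(0.033)]
blue [451. 308.  23.  21. 382.] as base [ 0.436 -0.316  0.048  0.045 43.437] as lid [array([ 0.44 , -0.298]), np.float64(0.023)]
blue [ 299.  295.   39.   40. 1468.] as base [4.6600e-01 3.0000e-03 8.3000e-02 8.4000e-02 1.7525e+01] as lid [array([ 0.468, -0.002]), np.float64(0.053)]
blue [424. 254.  16.  16. 204.] as base [ 5.4900e-01 -2.6500e-01  3.4000e-02  3.4000e-02  8.7825e+01] as lid [array([ 0.546, -0.25 ]), np.float64(0.017)]
yellow [444. 307.  44.  42. 906.] as base [ 0.437 -0.302  0.088  0.087 69.24 ] as lid [array([ 0.44 , -0.286]), np.float64(0.055)]
yellow [230. 210.  23.  24. 430.] as base [ 0.652  0.151  0.052  0.052 44.598] as lid [array([0.639, 0.135]), np.float64(0.027)]
white [229. 308.   6.  41. 192.] as base [4.4100e-01 1.5200e-01 1.3000e-02 8.7000e-02 6.3184e+01] as lid [array([0.444, 0.135]), np.float64(0.04)]
white [298. 296.  24.  23. 448.] as base [4.6400e-01 4.0000e-03 4.9000e-02 5.1000e-02 8.9251e+01] as lid [array([ 0.465, -0.002]), np.float64(0.025)]
white [ 383.  207.   40.   40. 1531.] as base [ 0.652 -0.182  0.087  0.087 20.128] as lid [array([ 0.64 , -0.173]), np.float64(0.055)]
white [ 468.  201.   47.   46. 1666.] as base [ 0.662 -0.362  0.1    0.099 23.702] as lid [array([ 0.649, -0.341]), np.float64(0.047)]
white [305. 184.  20.  21. 332.] as base [ 7.0700e-01 -1.3000e-02  4.4000e-02  4.7000e-02  4.4447e+01] as lid [array([ 0.689, -0.017]), np.float64(0.023)]
mat ((152.0, 308.0), (56.0, 54.0), 90.0) [0.44206521 0.32515801 0.004     ]
```

View pics/crop1.png

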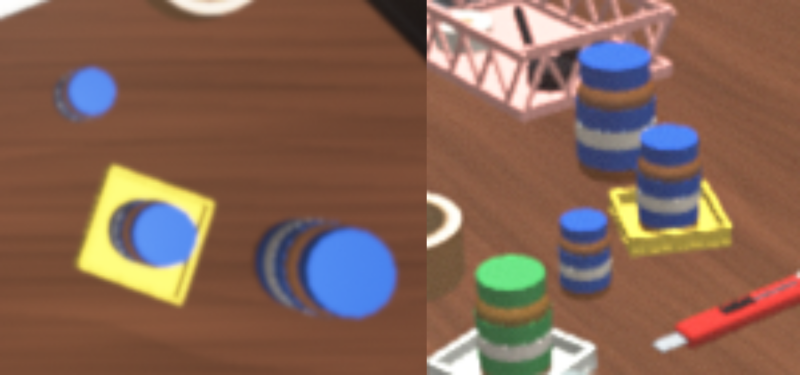

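The crop confirms it. The blue jar in the yellow base (full-image top (450,307)) is between the small (424,254) and large (520,321) ones, and its measured lid of 46 mm matches the given 47 mm. The order is: yellow to mat, green to green base, white to white base, blue to blue base, yellow to yellow base. I'll keep yaw at π/2 throughout, so tool x is world y and tool y is world x.

Call:
{"op": "drive_tool", "data": {
  "rows": [
    [[0, 0, 0], [0, 0, -0.1142]],
    [[0, 0, 0], [0, 0, -0.1142]],
    [[0, 0, 0], [0, 0, -0.1142]],
    [[0, 0, 0], [0, 0, -0.1142]],
    [[0, 0, 0], [0, 0, -0.1142]],
    [[0, 0, 0], [0, 0, -0.1142]],
    [[0, 0, 0], [0, 0, -0.1142]],
    [[0, 0, 0], [0, 0, -0.1142]],
    [[0, 0, 0], [0, 0, -0.1142]],
    [[0, 0, 0], [0, 0, -0.1142]]
  ],
  "grip": 0.0854
}}

```text
time_s: 1.1
position: [0.2596, -0.5682, 0.2308]
tool_rot: [-3.141, -0.001, 1.575]
contact_force: [0.3, -0.1, 0.5]
width: 0.0854
grip_force: 0.0
```

Call:
{"op": "drive_tool", "data": {
  "rows": [
    [[0.035, 0.019, 0], [0, 0, 0]],
    [[0.035, 0.019, 0], [0, 0, 0]],
    [[0.035, 0.019, 0], [0, 0, 0]],
    [[0.035, 0.019, 0], [0, 0, 0]],
    [[0.035, 0.019, 0], [0, 0, 0]],
    [[0.035, 0.019, 0], [0, 0, 0]],
    [[0.035, 0.019, 0], [0, 0, 0]],
    [[0.035, 0.019, 0], [0, 0, 0]],
    [[0.035, 0.019, 0], [0, 0, 0]],
    [[0.035, 0.019, 0], [0, 0, 0]]
  ]
}}

```text
time_s: 2.1
position: [0.4501, -0.217, 0.2311]
tool_rot: [-3.141, -0.0, 1.571]
contact_force: [1.2, -0.2, -0.0]
width: 0.0851
grip_force: 0.0
```

Call:
{"op": "drive_tool", "data": {
  "rows": [
    [[0.035, 0.019, 0], [0, 0, 0]],
    [[0.035, 0.019, 0], [0, 0, 0]],
    [[0.035, 0.019, 0], [0, 0, 0]],
    [[0.035, 0.019, 0], [0, 0, 0]],
    [[0.035, 0.019, 0], [0, 0, 0]],
    [[0.035, 0.019, 0], [0, 0, 0]],
    [[0.035, 0.019, 0], [0, 0, 0]],
    [[0.035, 0.019, 0], [0, 0, 0]],
    [[0.035, 0.019, 0], [0, 0, 0]],
    [[0.035, 0.019, 0], [0, 0, 0]],
    [[0, 0, 0], [0, 0, 0]],
    [[0, 0, 0], [0, 0, 0]]
  ]
}}

```text
time_s: 3.3
position: [0.6395, 0.1326, 0.2304]
tool_rot: [-3.14, 0.0, 1.573]
contact_force: [-0.1, -0.1, -0.2]
width: 0.0852
grip_force: 0.0
```

```bash
python3 - <<'E'
from h import *
from bench import *
c=capture("wrist"); im=c["image"].copy(); X=[.6395,.134,.084]
cv2.circle(im,tuple(int(v) for v in proj(c,X)),5,(0,0,255),-1)
cv2.imwrite("pics/w1.png",im); print(get_state()["position"])
for k in blobs(im,"yellow",500):
    p=np.array([ray(c,q,.084)[:2] for q in k[:,0]],np.float32); print(cv2.minEnclosingCircle(p),cv2.fitEllipse(p),k[:,0].mean(0))
E
```

```text
[0.63948353 0.13097974 0.23056096]
((0.6415302157402039, 0.1402377039194107), 0.02780136652290821) ((0.6420002579689026, 0.13960056006908417), (0.04638507962226868, 0.052769143134355545), 1.7894662618637085) [324.42666667 200.70133333]
```

View pics/w1.png

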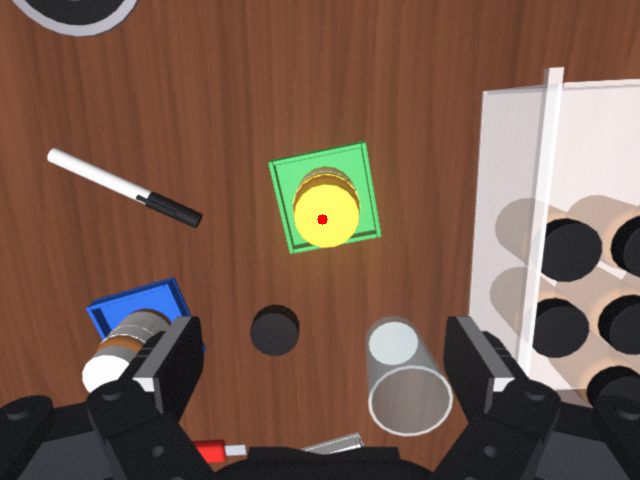

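The wrist view shows the yellow lid centred at (327,214), and my projected point at (322,219) is within 4 mm of it. Descending onto it.

Call:
{"op": "drive_tool", "data": {
  "rows": [
    [[0.004, 0.0025, 0.02], [0, 0, 0]],
    [[0, 0, 0.025], [0, 0, 0]],
    [[0, 0, 0.025], [0, 0, 0]],
    [[0, 0, 0.025], [0, 0, 0]],
    [[0, 0, 0.025], [0, 0, 0]],
    [[0, 0, 0.02], [0, 0, 0]],
    [[0, 0, 0.02], [0, 0, 0]],
    [[0, 0, 0.02], [0, 0, 0]],
    [[0, 0, 0.01], [0, 0, 0]],
    [[0, 0, 0.01], [0, 0, 0]],
    [[0, 0, 0], [0, 0, 0]]
  ]
}}

```text
time_s: 4.45
position: [0.6418, 0.1345, 0.0305]
tool_rot: [-3.14, 0.001, 1.57]
contact_force: [-0.3, -0.3, 0.5]
width: 0.0858
grip_force: 0.0
```

Call:
{"op": "drive_tool", "data": {
  "rows": [
    [[0, 0, 0], [0, 0, 0]],
    [[0, 0, 0], [0, 0, 0]],
    [[0, 0, 0], [0, 0, 0]],
    [[0, 0, 0], [0, 0, 0]],
    [[0, 0, 0], [0, 0, 0]],
    [[0, 0, 0], [0, 0, 0]],
    [[0, 0, 0], [0, 0, 0]]
  ],
  "grip": 0.04,
  "squeeze": 30
}}

```text
time_s: 5.15
position: [0.6427, 0.1358, 0.0325]
tool_rot: [3.14, -0.0, 1.571]
contact_force: [-1.4, 0.5, 5.1]
width: 0.0509
grip_force: 31.3
```

Call:
{"op": "drive_tool", "data": {
  "rows": [
    [[0, 0, -0.005], [0, 0, 0]],
    [[0, 0, -0.01], [0, 0, 0]],
    [[0, 0, -0.015], [0, 0, 0]],
    [[0, 0, -0.02], [0, 0, 0]],
    [[0, 0, -0.025], [0, 0, 0]],
    [[0, 0, -0.025], [0, 0, 0]],
    [[0, 0, -0.02], [0, 0, 0]],
    [[0, 0, -0.015], [0, 0, 0]],
    [[0, 0, -0.005], [0, 0, 0]]
  ]
}}

```text
time_s: 6.05
position: [0.643, 0.136, 0.1738]
tool_rot: [3.139, -0.001, 1.571]
contact_force: [0.7, 0.0, -2.3]
width: 0.051
grip_force: 31.8
```

Call:
{"op": "drive_tool", "data": {
  "rows": [
    [[0.01, -0.01, 0], [0, 0, 0]],
    [[0.015, -0.02, 0], [0, 0, 0]],
    [[0.02, -0.02, 0], [0, 0, 0]],
    [[0.02, -0.02, 0], [0, 0, 0]],
    [[0.02, -0.02, 0], [0, 0, 0]],
    [[0.02, -0.02, 0], [0, 0, 0]],
    [[0.02, -0.02, 0], [0, 0, 0]],
    [[0.02, -0.02, 0], [0, 0, 0]],
    [[0.02, -0.02, 0], [0, 0, 0]],
    [[0.015, -0.02, 0], [0, 0, 0]],
    [[0.01, -0.01, 0], [0, 0, 0]],
    [[0, 0, 0], [0, 0, 0]]
  ]
}}

```text
time_s: 7.25
position: [0.4399, 0.3273, 0.171]
tool_rot: [-3.14, -0.0, 1.575]
contact_force: [0.5, -0.6, -1.8]
width: 0.0505
grip_force: 31.8
```

Call:
{"op": "drive_tool", "data": {
  "rows": [
    [[0, 0, 0.01], [0, 0, 0]],
    [[0, 0, 0.02], [0, 0, 0]],
    [[0, 0, 0.025], [0, 0, 0]],
    [[0, 0, 0.025], [0, 0, 0]],
    [[0, 0, 0.02], [0, 0, 0]],
    [[0, 0, 0.015], [0, 0, 0]],
    [[0, 0, 0.01], [0, 0, 0]],
    [[0, 0, 0.006], [0, 0, 0]],
    [[0, 0, 0.003], [0, 0, 0]],
    [[0, 0, 0.002], [0, 0, 0]],
    [[0, 0, 0], [0, 0, 0]]
  ]
}}

```text
time_s: 8.35
position: [0.4426, 0.3256, 0.0356]
tool_rot: [3.141, -0.0, 1.571]
contact_force: [0.0, -1.0, -2.6]
width: 0.0507
grip_force: 31.8
```

Call:
{"op": "drive_tool", "data": {
  "rows": [
    [[0, 0, 0.001], [0, 0, 0]],
    [[0, 0, 0.001], [0, 0, 0]],
    [[0, 0, 0.001], [0, 0, 0]],
    [[0, 0, 0], [0, 0, 0]]
  ]
}}

```text
time_s: 8.75
position: [0.4425, 0.3257, 0.0325]
tool_rot: [3.141, -0.0, 1.571]
contact_force: [0.7, -0.3, -1.0]
width: 0.051
grip_force: 31.9
```

Call:
{"op": "drive_tool", "data": {
  "rows": [
    [[0, 0, 0.001], [0, 0, 0]],
    [[0, 0, 0], [0, 0, 0]]
  ]
}}

```text
time_s: 8.95
position: [0.4425, 0.3257, 0.0324]
tool_rot: [3.14, -0.0, 1.571]
contact_force: [-3.5, -2.3, 10.8]
width: 0.051
grip_force: 32.9
```

Call:
{"op": "drive_tool", "data": {
  "rows": [
    [[0, 0, 0], [0, 0, 0]],
    [[0, 0, 0], [0, 0, 0]],
    [[0, 0, 0], [0, 0, 0]],
    [[0, 0, 0], [0, 0, 0]],
    [[0, 0, 0], [0, 0, 0]],
    [[0, 0, 0], [0, 0, 0]]
  ],
  "grip": 0.0854
}}

```text
time_s: 9.55
position: [0.4423, 0.3255, 0.0312]
tool_rot: [-3.141, 0.0, 1.571]
contact_force: [0.2, -0.5, 0.0]
width: 0.0855
grip_force: 0.0
```

Call:
{"op": "drive_tool", "data": {
  "rows": [
    [[0, 0, -0.005], [0, 0, 0]],
    [[0, 0, -0.015], [0, 0, 0]],
    [[0, 0, -0.025], [0, 0, 0]],
    [[0, 0, -0.03], [0, 0, 0]],
    [[0, 0, -0.03], [0, 0, 0]],
    [[0, 0, -0.025], [0, 0, 0]],
    [[0, 0, -0.01], [0, 0, 0]],
    [[0, 0, 0], [0, 0, 0]]
  ]
}}

```text
time_s: 10.35
position: [0.4429, 0.326, 0.1726]
tool_rot: [3.139, -0.001, 1.571]
contact_force: [-0.4, -1.3, 0.5]
width: 0.0856
grip_force: 0.0
```

Call:
{"op": "drive_tool", "data": {
  "rows": [
    [[-0.042, 0.017, 0], [0, 0, 0]],
    [[-0.042, 0.017, 0], [0, 0, 0]],
    [[-0.042, 0.017, 0], [0, 0, 0]],
    [[-0.042, 0.017, 0], [0, 0, 0]],
    [[-0.042, 0.017, 0], [0, 0, 0]],
    [[-0.042, 0.017, 0], [0, 0, 0]],
    [[-0.042, 0.017, 0], [0, 0, 0]],
    [[-0.042, 0.017, 0], [0, 0, 0]],
    [[-0.042, 0.017, 0], [0, 0, 0]],
    [[-0.042, 0.017, 0], [0, 0, 0]],
    [[-0.042, 0.017, 0], [0, 0, 0]],
    [[-0.041, 0.02, 0], [0, 0, 0]]
  ]
}}

```text
time_s: 11.55
position: [0.6488, -0.1796, 0.1692]
tool_rot: [-3.139, -0.0, 1.57]
contact_force: [0.9, 0.7, 1.6]
width: 0.0853
grip_force: 0.0
```

Call:
{"op": "drive_tool", "data": {
  "rows": [
    [[0, 0, 0], [0, 0, 0]],
    [[0, 0, 0], [0, 0, 0]]
  ]
}}

```text
time_s: 11.75
position: [0.6485, -0.1786, 0.1687]
tool_rot: [-3.138, -0.001, 1.568]
contact_force: [-0.0, 0.8, -0.0]
width: 0.0854
grip_force: 0.0
```

```bash
cat > look.py <<'E'
import sys
from h import *
from bench import *
col,X,Y,out=sys.argv[1],float(sys.argv[2]),float(sys.argv[3]),sys.argv[4]
t=capture("top"); cv2.imwrite(out+"_top.png",t["image"])
c=capture("wrist"); im=c["image"].copy(); print(get_state()["position"])
cv2.circle(im,tuple(int(v) for v in proj(c,[X,Y,.084])),4,(0,0,255),-1); cv2.imwrite(out+".png",im)
for n,d in(("top",t),("wrist",c)):
    for k in blobs(d["image"],col):
        p=np.array([ray(d,q,.084)[:2] for q in k[:,0]],np.float32); ce,r=cv2.minEnclosingCircle(p)
        if np.hypot(ce[0]-X,ce[1]-Y)<.05: print(n,np.round(ce,4),round(r,4),k[:,0].mean(0))
E
python3 look.py green .650 -.177 pics/w2
```

```text
[ 0.64865513 -0.17583255  0.17000104]
top [ 0.6482 -0.1778] 0.0228 [383.33928571 203.82142857]
wrist [ 0.6517 -0.1797] 0.0234 [327.58715596 252.58715596]
```

Call:
{"op": "drive_tool", "data": {
  "rows": [
    [[-0.001, 0.001, 0.015], [0, 0, 0]],
    [[0, 0, 0.025], [0, 0, 0]],
    [[0, 0, 0.025], [0, 0, 0]],
    [[0, 0, 0.02], [0, 0, 0]],
    [[0, 0, 0.02], [0, 0, 0]],
    [[0, 0, 0.015], [0, 0, 0]],
    [[0, 0, 0.015], [0, 0, 0]],
    [[0, 0, 0.005], [0, 0, 0]],
    [[0, 0, 0], [0, 0, 0]]
  ]
}}

```text
time_s: 12.75
position: [0.65, -0.1781, 0.0305]
tool_rot: [-3.14, -0.0, 1.571]
contact_force: [-0.6, 0.3, 0.4]
width: 0.0857
grip_force: 0.0
```

Call:
{"op": "drive_tool", "data": {
  "rows": [
    [[0, 0, 0], [0, 0, 0]],
    [[0, 0, 0], [0, 0, 0]],
    [[0, 0, 0], [0, 0, 0]],
    [[0, 0, 0], [0, 0, 0]],
    [[0, 0, 0], [0, 0, 0]],
    [[0, 0, 0], [0, 0, 0]],
    [[0, 0, 0], [0, 0, 0]]
  ],
  "grip": 0.04
}}

```text
time_s: 13.45
position: [0.651, -0.1785, 0.0325]
tool_rot: [3.14, 0.0, 1.571]
contact_force: [-0.6, -0.2, 6.6]
width: 0.0512
grip_force: 31.4
```

Call:
{"op": "drive_tool", "data": {
  "rows": [
    [[0, 0, -0.005], [0, 0, 0]],
    [[0, 0, -0.01], [0, 0, 0]],
    [[0, 0, -0.015], [0, 0, 0]],
    [[0, 0, -0.02], [0, 0, 0]],
    [[0, 0, -0.025], [0, 0, 0]],
    [[0, 0, -0.025], [0, 0, 0]],
    [[0, 0, -0.02], [0, 0, 0]],
    [[0, 0, -0.015], [0, 0, 0]],
    [[0, 0, -0.005], [0, 0, 0]],
    [[0, 0, 0], [0, 0, 0]]
  ]
}}

```text
time_s: 14.45
position: [0.6505, -0.1785, 0.172]
tool_rot: [3.141, 0.0, 1.571]
contact_force: [-0.7, 0.3, -2.9]
width: 0.0508
grip_force: 31.8
```

```bash
cat > base.py <<'E'
import sys
from h import *
from bench import *
d=capture("top")
for col in HSV:
    for k in blobs(d["image"],col,300):
        p=np.array([ray(d,q,.018)[:2] for q in k[:,0]],np.float32); (x,y),(w,h),a=cv2.minAreaRect(p)
        if .07<min(w,h)and max(w,h)<.1: print(col,np.round([x,y,w,h],3),round(a,1))
cv2.imwrite(sys.argv[1],d["image"])
E
python3 base.py pics/b2.png
```

```text
green [0.64  0.133 0.087 0.087] 11.5
blue [0.466 0.003 0.083 0.084] 17.5
```

Call:
{"op": "drive_tool", "data": {
  "rows": [
    [[0.01, 0, 0], [0, 0, 0]],
    [[0.025, -0.001, 0], [0, 0, 0]],
    [[0.035, -0.001, 0], [0, 0, 0]],
    [[0.035, -0.001, 0], [0, 0, 0]],
    [[0.035, -0.001, 0], [0, 0, 0]],
    [[0.035, -0.001, 0], [0, 0, 0]],
    [[0.035, -0.001, 0], [0, 0, 0]],
    [[0.035, -0.001, 0], [0, 0, 0]],
    [[0.03, -0.001, 0], [0, 0, 0]],
    [[0.025, -0.001, 0], [0, 0, 0]],
    [[0.012, -0.001, 0], [0, 0, 0]],
    [[0, 0, 0], [0, 0, 0]]
  ]
}}

```text
time_s: 15.7
position: [0.6393, 0.1363, 0.1707]
tool_rot: [-3.14, -0.001, 1.575]
contact_force: [-0.4, -0.8, -2.0]
width: 0.0511
grip_force: 31.7
```

Call:
{"op": "drive_tool", "data": {
  "rows": [
    [[0, 0, 0.01], [0, 0, 0]],
    [[0, 0, 0.02], [0, 0, 0]],
    [[0, 0, 0.025], [0, 0, 0]],
    [[0, 0, 0.025], [0, 0, 0]],
    [[0, 0, 0.02], [0, 0, 0]],
    [[0, 0, 0.015], [0, 0, 0]],
    [[0, 0, 0.01], [0, 0, 0]],
    [[0, 0, 0.006], [0, 0, 0]],
    [[0, 0, 0.003], [0, 0, 0]],
    [[0, 0, 0.002], [0, 0, 0]],
    [[0, 0, 0], [0, 0, 0]]
  ]
}}

```text
time_s: 16.8
position: [0.6406, 0.1337, 0.0357]
tool_rot: [3.141, -0.0, 1.571]
contact_force: [0.7, -0.7, -2.5]
width: 0.0512
grip_force: 31.7
```

Call:
{"op": "drive_tool", "data": {
  "rows": [
    [[0, 0, 0.001], [0, 0, 0]],
    [[0, 0, 0.001], [0, 0, 0]],
    [[0, 0, 0.001], [0, 0, 0]],
    [[0, 0, 0.0007], [0, 0, 0]],
    [[0, 0, 0], [0, 0, 0]]
  ]
}}

```text
time_s: 17.3
position: [0.6405, 0.1336, 0.0325]
tool_rot: [3.141, 0.0, 1.571]
contact_force: [-2.3, -1.2, 4.3]
width: 0.0513
grip_force: 32.3
```

Call:
{"op": "drive_tool", "data": {
  "rows": [
    [[0, 0, 0], [0, 0, 0]],
    [[0, 0, 0], [0, 0, 0]],
    [[0, 0, 0], [0, 0, 0]],
    [[0, 0, 0], [0, 0, 0]],
    [[0, 0, 0], [0, 0, 0]],
    [[0, 0, 0], [0, 0, 0]]
  ],
  "grip": 0.0854
}}

```text
time_s: 17.9
position: [0.6403, 0.1336, 0.0315]
tool_rot: [-3.141, -0.0, 1.571]
contact_force: [-0.6, -0.4, 0.3]
width: 0.0853
grip_force: 0.0
```

Call:
{"op": "drive_tool", "data": {
  "rows": [
    [[0, 0, -0.005], [0, 0, 0]],
    [[0, 0, -0.015], [0, 0, 0]],
    [[0, 0, -0.025], [0, 0, 0]],
    [[0, 0, -0.03], [0, 0, 0]],
    [[0, 0, -0.03], [0, 0, 0]],
    [[0, 0, -0.025], [0, 0, 0]],
    [[0, 0, -0.01], [0, 0, 0]],
    [[0, 0, 0], [0, 0, 0]]
  ]
}}

```text
time_s: 18.7
position: [0.6411, 0.1339, 0.1738]
tool_rot: [3.138, -0.001, 1.571]
contact_force: [-0.0, -0.4, -0.2]
width: 0.0851
grip_force: 0.0
```

Call:
{"op": "drive_tool", "data": {
  "rows": [
    [[-0.0165, -0.0215, 0], [0, 0, 0]],
    [[-0.0165, -0.0215, 0], [0, 0, 0]],
    [[-0.0165, -0.0215, 0], [0, 0, 0]],
    [[-0.0165, -0.0215, 0], [0, 0, 0]],
    [[-0.0165, -0.0215, 0], [0, 0, 0]],
    [[-0.0165, -0.0215, 0], [0, 0, 0]],
    [[-0.0165, -0.0215, 0], [0, 0, 0]],
    [[-0.0165, -0.0215, 0], [0, 0, 0]],
    [[0, 0, 0], [0, 0, 0]],
    [[0, 0, 0], [0, 0, 0]],
    [[0, 0, 0], [0, 0, 0]]
  ]
}}

```text
time_s: 19.8
position: [0.4688, 0.0021, 0.1713]
tool_rot: [-3.142, -0.001, 1.571]
contact_force: [-0.3, 0.1, 0.3]
width: 0.0852
grip_force: 0.0
```

```bash
python3 look.py white .467 .0 pics/w3; python3 base.py pics/b3.png
```

```text
[0.46890026 0.00235564 0.17132608]
wrist [4.677e-01 4.000e-04] 0.0249 [317.98245614 249.79385965]
wrist [0.4662 0.0145] 0.0229 [317.35984848 207.62878788]
green [0.64  0.133 0.087 0.087] 11.5
yellow [ 0.437 -0.302  0.088  0.087] 69.2
white [ 0.652 -0.182  0.087  0.087] 20.5
white [ 0.662 -0.362  0.1    0.099] 23.7
```

View pics/w3.png

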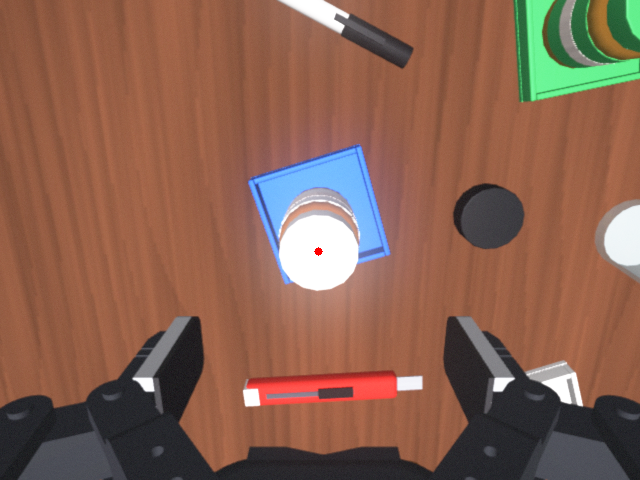

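The white lid is centred at (318,251), right under the projected point. The green jar stands in the green base at upper right.

Call:
{"op": "drive_tool", "data": {
  "rows": [
    [[-0.0015, -0.0015, 0.015], [0, 0, 0]],
    [[0, 0, 0.025], [0, 0, 0]],
    [[0, 0, 0.025], [0, 0, 0]],
    [[0, 0, 0.02], [0, 0, 0]],
    [[0, 0, 0.02], [0, 0, 0]],
    [[0, 0, 0.015], [0, 0, 0]],
    [[0, 0, 0.015], [0, 0, 0]],
    [[0, 0, 0.006], [0, 0, 0]],
    [[0, 0, 0], [0, 0, 0]]
  ]
}}

```text
time_s: 20.85
position: [0.4667, 0.0006, 0.0299]
tool_rot: [-3.14, -0.0, 1.572]
contact_force: [0.1, 0.3, 0.2]
width: 0.0857
grip_force: 0.0
```

Call:
{"op": "drive_tool", "data": {
  "rows": [
    [[0, 0, 0], [0, 0, 0]],
    [[0, 0, 0], [0, 0, 0]],
    [[0, 0, 0], [0, 0, 0]],
    [[0, 0, 0], [0, 0, 0]],
    [[0, 0, 0], [0, 0, 0]],
    [[0, 0, 0], [0, 0, 0]],
    [[0, 0, 0], [0, 0, 0]]
  ],
  "grip": 0.04
}}

```text
time_s: 21.55
position: [0.4673, 0.0001, 0.0314]
tool_rot: [3.14, 0.0, 1.571]
contact_force: [-0.8, 0.2, 7.0]
width: 0.0506
grip_force: 31.0
```

Call:
{"op": "drive_tool", "data": {
  "rows": [
    [[0, 0, -0.005], [0, 0, 0]],
    [[0, 0, -0.01], [0, 0, 0]],
    [[0, 0, -0.015], [0, 0, 0]],
    [[0, 0, -0.02], [0, 0, 0]],
    [[0, 0, -0.025], [0, 0, 0]],
    [[0, 0, -0.025], [0, 0, 0]],
    [[0, 0, -0.02], [0, 0, 0]],
    [[0, 0, -0.015], [0, 0, 0]],
    [[0, 0, -0.005], [0, 0, 0]],
    [[0, 0, 0], [0, 0, 0]]
  ]
}}

```text
time_s: 22.55
position: [0.467, -0.0, 0.1714]
tool_rot: [3.14, 0.0, 1.57]
contact_force: [0.5, 0.9, -1.8]
width: 0.0509
grip_force: 31.6
```

Call:
{"op": "drive_tool", "data": {
  "rows": [
    [[-0.009, 0.009, 0], [0, 0, 0]],
    [[-0.018, 0.018, 0], [0, 0, 0]],
    [[-0.02, 0.02, 0], [0, 0, 0]],
    [[-0.02, 0.02, 0], [0, 0, 0]],
    [[-0.02, 0.02, 0], [0, 0, 0]],
    [[-0.02, 0.02, 0], [0, 0, 0]],
    [[-0.02, 0.02, 0], [0, 0, 0]],
    [[-0.02, 0.02, 0], [0, 0, 0]],
    [[-0.018, 0.02, 0], [0, 0, 0]],
    [[-0.0165, 0.018, 0], [0, 0, 0]],
    [[0, 0, 0], [0, 0, 0]],
    [[0, 0, 0], [0, 0, 0]]
  ]
}}

```text
time_s: 23.75
position: [0.6514, -0.1821, 0.1686]
tool_rot: [-3.139, -0.001, 1.57]
contact_force: [-0.2, 0.2, -1.4]
width: 0.0506
grip_force: 31.7
```

Call:
{"op": "drive_tool", "data": {
  "rows": [
    [[0, 0, 0.01], [0, 0, 0]],
    [[0, 0, 0.02], [0, 0, 0]],
    [[0, 0, 0.025], [0, 0, 0]],
    [[0, 0, 0.025], [0, 0, 0]],
    [[0, 0, 0.02], [0, 0, 0]],
    [[0, 0, 0.015], [0, 0, 0]],
    [[0, 0, 0.01], [0, 0, 0]],
    [[0, 0, 0.006], [0, 0, 0]],
    [[0, 0, 0.003], [0, 0, 0]],
    [[0, 0, 0.002], [0, 0, 0]],
    [[0, 0, 0], [0, 0, 0]]
  ]
}}

```text
time_s: 24.85
position: [0.6521, -0.1814, 0.035]
tool_rot: [3.141, 0.0, 1.571]
contact_force: [0.1, 0.1, -1.5]
width: 0.0507
grip_force: 31.7
```

Call:
{"op": "drive_tool", "data": {
  "rows": [
    [[0, 0, 0.001], [0, 0, 0]],
    [[0, 0, 0.001], [0, 0, 0]],
    [[0, 0, 0.001], [0, 0, 0]],
    [[0, 0, 0.0007], [0, 0, 0]],
    [[0, 0, 0], [0, 0, 0]]
  ]
}}

```text
time_s: 25.35
position: [0.652, -0.1815, 0.0316]
tool_rot: [3.141, 0.0, 1.571]
contact_force: [-1.1, -0.2, 5.6]
width: 0.0506
grip_force: 32.2
```

Call:
{"op": "drive_tool", "data": {
  "rows": [
    [[0, 0, 0], [0, 0, 0]],
    [[0, 0, 0], [0, 0, 0]],
    [[0, 0, 0], [0, 0, 0]],
    [[0, 0, 0], [0, 0, 0]],
    [[0, 0, 0], [0, 0, 0]],
    [[0, 0, 0], [0, 0, 0]]
  ],
  "grip": 0.0854
}}

```text
time_s: 25.95
position: [0.6519, -0.1814, 0.0308]
tool_rot: [3.142, -0.0, 1.571]
contact_force: [-0.2, 0.2, -0.2]
width: 0.0854
grip_force: 0.0
```

Call:
{"op": "drive_tool", "data": {
  "rows": [
    [[0, 0, -0.005], [0, 0, 0]],
    [[0, 0, -0.015], [0, 0, 0]],
    [[0, 0, -0.025], [0, 0, 0]],
    [[0, 0, -0.03], [0, 0, 0]],
    [[0, 0, -0.03], [0, 0, 0]],
    [[0, 0, -0.025], [0, 0, 0]],
    [[0, 0, -0.02], [0, 0, 0]],
    [[0, 0, 0], [0, 0, 0]]
  ]
}}

```text
time_s: 26.75
position: [0.6537, -0.1812, 0.1857]
tool_rot: [3.135, 0.001, 1.571]
contact_force: [0.2, -0.3, 1.0]
width: 0.0857
grip_force: 0.0
```

Call:
{"op": "drive_tool", "data": {
  "rows": [
    [[-0.0145, -0.0263, 0], [0, 0, 0]],
    [[-0.0145, -0.0263, 0], [0, 0, 0]],
    [[-0.0145, -0.0263, 0], [0, 0, 0]],
    [[-0.0145, -0.0263, 0], [0, 0, 0]],
    [[-0.0145, -0.0263, 0], [0, 0, 0]],
    [[-0.0145, -0.0263, 0], [0, 0, 0]],
    [[-0.0145, -0.0263, 0], [0, 0, 0]],
    [[-0.0145, -0.0263, 0], [0, 0, 0]],
    [[0, 0, 0], [0, 0, 0]],
    [[0, 0, 0], [0, 0, 0]],
    [[0, 0, 0], [0, 0, 0]]
  ]
}}

```text
time_s: 27.85
position: [0.4423, -0.2967, 0.1811]
tool_rot: [3.141, -0.0, 1.572]
contact_force: [-0.0, 0.3, -0.3]
width: 0.0853
grip_force: 0.0
```

```bash
python3 look.py blue .4415 -.297 pics/w4; python3 base.py pics/b4.png
```

```text
[ 0.44243172 -0.29656594  0.18095491]
top [ 0.4398 -0.2979] 0.0228 [450.6984127  307.49206349]
wrist [ 0.4411 -0.2994] 0.023 [319.64593301 246.52631579]
green [0.64  0.133 0.087 0.087] 11.7
blue [0.467 0.003 0.084 0.084] 17.5
yellow [ 0.437 -0.302  0.089  0.087] 69.3
white [ 0.651 -0.182  0.087  0.087] 20.9
```

View pics/w4.png

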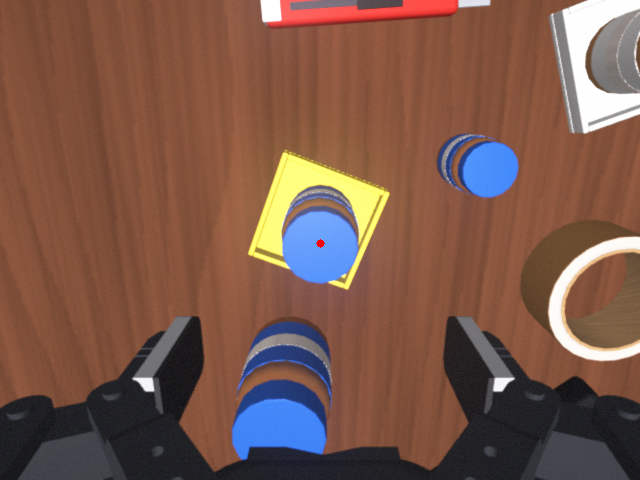

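The wrist view shows the middle blue jar's lid at (320,245) in the yellow base, with the small jar at (488,168) and the large one at (280,430) clear of the fingers. Grasping it.

Call:
{"op": "drive_tool", "data": {
  "rows": [
    [[-0.002, -0.001, 0.02], [0, 0, 0]],
    [[0, 0, 0.025], [0, 0, 0]],
    [[0, 0, 0.025], [0, 0, 0]],
    [[0, 0, 0.02], [0, 0, 0]],
    [[0, 0, 0.02], [0, 0, 0]],
    [[0, 0, 0.015], [0, 0, 0]],
    [[0, 0, 0.015], [0, 0, 0]],
    [[0, 0, 0.01], [0, 0, 0]],
    [[0, 0, 0], [0, 0, 0]]
  ]
}}

```text
time_s: 28.9
position: [0.4402, -0.2986, 0.0297]
tool_rot: [-3.14, -0.001, 1.572]
contact_force: [-0.5, -0.6, 0.0]
width: 0.0855
grip_force: 0.0
```

Call:
{"op": "drive_tool", "data": {
  "rows": [
    [[0, 0, 0], [0, 0, 0]],
    [[0, 0, 0], [0, 0, 0]],
    [[0, 0, 0], [0, 0, 0]],
    [[0, 0, 0], [0, 0, 0]],
    [[0, 0, 0], [0, 0, 0]],
    [[0, 0, 0], [0, 0, 0]],
    [[0, 0, 0], [0, 0, 0]]
  ],
  "grip": 0.04
}}

```text
time_s: 29.6
position: [0.4409, -0.2996, 0.0318]
tool_rot: [3.14, 0.001, 1.571]
contact_force: [-1.8, 1.0, 6.3]
width: 0.0513
grip_force: 31.3
```

Call:
{"op": "drive_tool", "data": {
  "rows": [
    [[0, 0, -0.005], [0, 0, 0]],
    [[0, 0, -0.01], [0, 0, 0]],
    [[0, 0, -0.015], [0, 0, 0]],
    [[0, 0, -0.02], [0, 0, 0]],
    [[0, 0, -0.025], [0, 0, 0]],
    [[0, 0, -0.025], [0, 0, 0]],
    [[0, 0, -0.02], [0, 0, 0]],
    [[0, 0, -0.015], [0, 0, 0]],
    [[0, 0, -0.005], [0, 0, 0]],
    [[0, 0, 0], [0, 0, 0]]
  ]
}}

```text
time_s: 30.6
position: [0.4406, -0.2996, 0.1717]
tool_rot: [3.141, 0.001, 1.571]
contact_force: [0.6, -0.7, -2.4]
width: 0.0509
grip_force: 31.6
```

To the blue base at (0.467, 0.003): dy +0.3025, dx +0.0265.

Call:
{"op": "drive_tool", "data": {
  "rows": [
    [[0.0125, 0.0015, 0], [0, 0, 0]],
    [[0.025, 0.0025, 0], [0, 0, 0]],
    [[0.035, 0.003, 0], [0, 0, 0]],
    [[0.035, 0.003, 0], [0, 0, 0]],
    [[0.035, 0.003, 0], [0, 0, 0]],
    [[0.035, 0.003, 0], [0, 0, 0]],
    [[0.035, 0.003, 0], [0, 0, 0]],
    [[0.035, 0.003, 0], [0, 0, 0]],
    [[0.03, 0.0025, 0], [0, 0, 0]],
    [[0.025, 0.002, 0], [0, 0, 0]],
    [[0, 0, 0], [0, 0, 0]],
    [[0, 0, 0], [0, 0, 0]]
  ]
}}

```text
time_s: 31.8
position: [0.4661, 0.004, 0.1702]
tool_rot: [-3.14, -0.0, 1.573]
contact_force: [-0.3, -0.2, -1.2]
width: 0.0511
grip_force: 31.6
```

Call:
{"op": "drive_tool", "data": {
  "rows": [
    [[0, 0, 0.01], [0, 0, 0]],
    [[0, 0, 0.02], [0, 0, 0]],
    [[0, 0, 0.025], [0, 0, 0]],
    [[0, 0, 0.025], [0, 0, 0]],
    [[0, 0, 0.02], [0, 0, 0]],
    [[0, 0, 0.015], [0, 0, 0]],
    [[0, 0, 0.01], [0, 0, 0]],
    [[0, 0, 0.006], [0, 0, 0]],
    [[0, 0, 0.003], [0, 0, 0]],
    [[0, 0, 0.002], [0, 0, 0]],
    [[0, 0, 0], [0, 0, 0]]
  ]
}}

```text
time_s: 32.9
position: [0.4672, 0.003, 0.0351]
tool_rot: [3.141, 0.0, 1.571]
contact_force: [-0.6, 0.7, -1.1]
width: 0.0508
grip_force: 31.6
```

Call:
{"op": "drive_tool", "data": {
  "rows": [
    [[0, 0, 0.001], [0, 0, 0]],
    [[0, 0, 0.001], [0, 0, 0]],
    [[0, 0, 0.001], [0, 0, 0]],
    [[0, 0, 0.0007], [0, 0, 0]],
    [[0, 0, 0], [0, 0, 0]]
  ]
}}

```text
time_s: 33.4
position: [0.4671, 0.0031, 0.0318]
tool_rot: [3.141, 0.001, 1.571]
contact_force: [-2.9, -0.3, 7.4]
width: 0.0512
grip_force: 32.4
```

Call:
{"op": "drive_tool", "data": {
  "rows": [
    [[0, 0, 0], [0, 0, 0]],
    [[0, 0, 0], [0, 0, 0]],
    [[0, 0, 0], [0, 0, 0]],
    [[0, 0, 0], [0, 0, 0]],
    [[0, 0, 0], [0, 0, 0]],
    [[0, 0, 0], [0, 0, 0]]
  ],
  "grip": 0.0854
}}

```text
time_s: 34.0
position: [0.4669, 0.0031, 0.0311]
tool_rot: [-3.141, -0.0, 1.571]
contact_force: [-0.3, -0.8, 0.5]
width: 0.0851
grip_force: 0.0
```

Call:
{"op": "drive_tool", "data": {
  "rows": [
    [[0, 0, -0.005], [0, 0, 0]],
    [[0, 0, -0.015], [0, 0, 0]],
    [[0, 0, -0.025], [0, 0, 0]],
    [[0, 0, -0.03], [0, 0, 0]],
    [[0, 0, -0.03], [0, 0, 0]],
    [[0, 0, -0.025], [0, 0, 0]],
    [[0, 0, -0.01], [0, 0, 0]],
    [[0, 0, 0], [0, 0, 0]]
  ]
}}

```text
time_s: 34.8
position: [0.4676, 0.003, 0.1723]
tool_rot: [3.139, 0.0, 1.57]
contact_force: [-0.0, -0.5, -0.6]
width: 0.0854
grip_force: 0.0
```

Call:
{"op": "drive_tool", "data": {
  "rows": [
    [[0.0325, -0.0025, 0], [0, 0, 0]],
    [[0.0325, -0.0025, 0], [0, 0, 0]],
    [[0.0325, -0.0025, 0], [0, 0, 0]],
    [[0.0325, -0.0025, 0], [0, 0, 0]],
    [[0.0325, -0.0025, 0], [0, 0, 0]],
    [[0.0325, -0.0025, 0], [0, 0, 0]],
    [[0.0325, -0.0025, 0], [0, 0, 0]],
    [[0.0325, -0.0025, 0], [0, 0, 0]],
    [[0.0325, -0.0025, 0], [0, 0, 0]],
    [[0.03, -0.002, 0], [0, 0, 0]],
    [[0, 0, 0], [0, 0, 0]],
    [[0, 0, 0], [0, 0, 0]]
  ]
}}

```text
time_s: 36.0
position: [0.4416, 0.3256, 0.1696]
tool_rot: [-3.139, 0.002, 1.573]
contact_force: [-0.8, -1.2, -0.9]
width: 0.0851
grip_force: 0.0
```

```bash
python3 look.py yellow .4425 .3257 pics/w5; python3 base.py pics/b5.png
```

```text
[0.44236495 0.324119   0.17005654]
top [0.4425 0.3248] 0.0254 [135.97142857 309.97142857]
wrist [0.4433 0.3281] 0.0245 [323.4978355  241.85281385]
wrist [0.4437 0.3426] 0.0216 [326.41340782 199.82122905]
wrist [0.4428 0.3555] 0.0164 [323.53278689 186.25409836]
green [0.64  0.133 0.087 0.087] 11.4
blue [0.467 0.003 0.084 0.084] 17.5
yellow [ 0.437 -0.302  0.089  0.087] 69.2
white [ 0.652 -0.182  0.087  0.087] 20.1
white [ 0.662 -0.362  0.1    0.099] 23.7
```

View pics/w5.png

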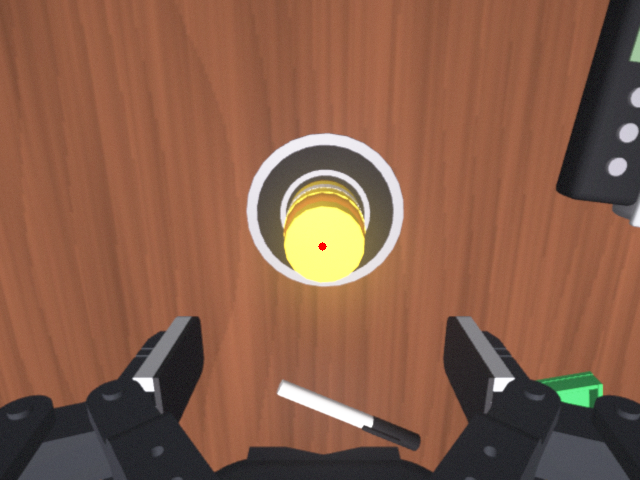

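The yellow lid is centred at (324,244) on the mat, right under the gripper.

Call:
{"op": "drive_tool", "data": {
  "rows": [
    [[0, 0, 0.015], [0, 0, 0]],
    [[0, 0, 0.025], [0, 0, 0]],
    [[0, 0, 0.025], [0, 0, 0]],
    [[0, 0, 0.02], [0, 0, 0]],
    [[0, 0, 0.02], [0, 0, 0]],
    [[0, 0, 0.015], [0, 0, 0]],
    [[0, 0, 0.015], [0, 0, 0]],
    [[0, 0, 0.005], [0, 0, 0]],
    [[0, 0, 0], [0, 0, 0]]
  ]
}}

```text
time_s: 37.05
position: [0.4425, 0.3245, 0.0307]
tool_rot: [-3.141, 0.001, 1.57]
contact_force: [0.7, 0.3, 0.5]
width: 0.0856
grip_force: 0.0
```

Call:
{"op": "drive_tool", "data": {
  "rows": [
    [[0, 0, 0], [0, 0, 0]],
    [[0, 0, 0], [0, 0, 0]],
    [[0, 0, 0], [0, 0, 0]],
    [[0, 0, 0], [0, 0, 0]],
    [[0, 0, 0], [0, 0, 0]],
    [[0, 0, 0], [0, 0, 0]],
    [[0, 0, 0], [0, 0, 0]]
  ],
  "grip": 0.04
}}

```text
time_s: 37.75
position: [0.4428, 0.3257, 0.0322]
tool_rot: [3.14, -0.0, 1.571]
contact_force: [-0.2, -1.1, 7.0]
width: 0.0508
grip_force: 31.0
```

Call:
{"op": "drive_tool", "data": {
  "rows": [
    [[0, 0, -0.005], [0, 0, 0]],
    [[0, 0, -0.01], [0, 0, 0]],
    [[0, 0, -0.015], [0, 0, 0]],
    [[0, 0, -0.02], [0, 0, 0]],
    [[0, 0, -0.025], [0, 0, 0]],
    [[0, 0, -0.025], [0, 0, 0]],
    [[0, 0, -0.02], [0, 0, 0]],
    [[0, 0, -0.015], [0, 0, 0]],
    [[0, 0, -0.005], [0, 0, 0]],
    [[0, 0, 0], [0, 0, 0]]
  ]
}}

```text
time_s: 38.75
position: [0.4426, 0.3257, 0.172]
tool_rot: [3.141, -0.001, 1.571]
contact_force: [0.8, -0.0, -1.7]
width: 0.0511
grip_force: 31.9
```

Call:
{"op": "drive_tool", "data": {
  "rows": [
    [[-0.0125, 0, 0], [0, 0, 0]],
    [[-0.025, 0, 0], [0, 0, 0]],
    [[-0.035, 0, 0], [0, 0, 0]],
    [[-0.035, 0, 0], [0, 0, 0]],
    [[-0.035, 0, 0], [0, 0, 0]],
    [[-0.035, 0, 0], [0, 0, 0]],
    [[-0.035, 0, 0], [0, 0, 0]],
    [[-0.035, 0, 0], [0, 0, 0]],
    [[-0.035, 0, 0], [0, 0, 0]],
    [[-0.035, 0, 0], [0, 0, 0]]
  ]
}}

```text
time_s: 39.75
position: [0.4411, 0.0057, 0.1704]
tool_rot: [-3.14, 0.0, 1.57]
contact_force: [1.0, -1.4, -1.8]
width: 0.0512
grip_force: 31.9
```

Call:
{"op": "drive_tool", "data": {
  "rows": [
    [[-0.035, 0, 0], [0, 0, 0]],
    [[-0.035, 0, 0], [0, 0, 0]],
    [[-0.035, 0, 0], [0, 0, 0]],
    [[-0.035, 0, 0], [0, 0, 0]],
    [[-0.035, 0, 0], [0, 0, 0]],
    [[-0.035, -0.001, 0], [0, 0, 0]],
    [[-0.035, -0.001, 0], [0, 0, 0]],
    [[-0.03, -0.0015, 0], [0, 0, 0]],
    [[-0.025, -0.001, 0], [0, 0, 0]],
    [[-0.01, 0, 0], [0, 0, 0]],
    [[0, 0, 0], [0, 0, 0]],
    [[0, 0, 0], [0, 0, 0]]
  ]
}}

```text
time_s: 40.95
position: [0.4376, -0.3005, 0.1708]
tool_rot: [-3.141, -0.001, 1.572]
contact_force: [-0.6, 0.7, -2.0]
width: 0.051
grip_force: 31.9
```

Call:
{"op": "drive_tool", "data": {
  "rows": [
    [[-0.001, 0, 0.01], [0, 0, 0]],
    [[0, 0, 0.02], [0, 0, 0]],
    [[0, 0, 0.025], [0, 0, 0]],
    [[0, 0, 0.025], [0, 0, 0]],
    [[0, 0, 0.02], [0, 0, 0]],
    [[0, 0, 0.015], [0, 0, 0]],
    [[0, 0, 0.01], [0, 0, 0]],
    [[0, 0, 0.006], [0, 0, 0]],
    [[0, 0, 0.003], [0, 0, 0]],
    [[0, 0, 0.002], [0, 0, 0]],
    [[0, 0, 0], [0, 0, 0]]
  ]
}}

```text
time_s: 42.05
position: [0.4382, -0.303, 0.0355]
tool_rot: [3.141, 0.0, 1.571]
contact_force: [-0.4, 0.5, -2.7]
width: 0.0507
grip_force: 31.9
```

Call:
{"op": "drive_tool", "data": {
  "rows": [
    [[0, 0, 0.001], [0, 0, 0]],
    [[0, 0, 0.001], [0, 0, 0]],
    [[0, 0, 0.001], [0, 0, 0]],
    [[0, 0, 0.0007], [0, 0, 0]],
    [[0, 0, 0], [0, 0, 0]]
  ]
}}

```text
time_s: 42.55
position: [0.438, -0.3031, 0.0322]
tool_rot: [3.141, 0.001, 1.571]
contact_force: [-2.8, 0.1, 6.2]
width: 0.0509
grip_force: 32.5
```

Call:
{"op": "drive_tool", "data": {
  "rows": [
    [[0, 0, 0], [0, 0, 0]],
    [[0, 0, 0], [0, 0, 0]],
    [[0, 0, 0], [0, 0, 0]],
    [[0, 0, 0], [0, 0, 0]],
    [[0, 0, 0], [0, 0, 0]],
    [[0, 0, 0], [0, 0, 0]]
  ],
  "grip": 0.0854
}}

```text
time_s: 43.15
position: [0.438, -0.3029, 0.0314]
tool_rot: [-3.142, -0.0, 1.571]
contact_force: [0.2, 0.1, -0.5]
width: 0.0852
grip_force: 0.0
```

Call:
{"op": "drive_tool", "data": {
  "rows": [
    [[0, 0, -0.005], [0, 0, 0]],
    [[0, 0, -0.015], [0, 0, 0]],
    [[0, 0, -0.025], [0, 0, 0]],
    [[0, 0, -0.03], [0, 0, 0]],
    [[0, 0, -0.03], [0, 0, 0]],
    [[0, 0, -0.03], [0, 0, 0]],
    [[0, 0, -0.03], [0, 0, 0]],
    [[0, 0, -0.02], [0, 0, 0]],
    [[0, 0, 0], [0, 0, 0]],
    [[0, 0, 0], [0, 0, 0]]
  ]
}}

```text
time_s: 44.15
position: [0.4378, -0.3029, 0.2167]
tool_rot: [3.141, 0.001, 1.571]
contact_force: [-0.9, -1.0, -0.1]
width: 0.0852
grip_force: 0.0
```

```bash
python3 base.py pics/b6.png; python3 -c "
from bench import *;import cv2;cv2.imwrite('pics/s6.png',capture('scene')['image'])"
```

```text
green [0.64  0.133 0.087 0.087] 11.8
blue [0.467 0.003 0.084 0.084] 17.5
yellow [ 0.437 -0.302  0.089  0.087] 69.3
white [ 0.652 -0.182  0.087  0.087] 20.5
```

View pics/s6.png

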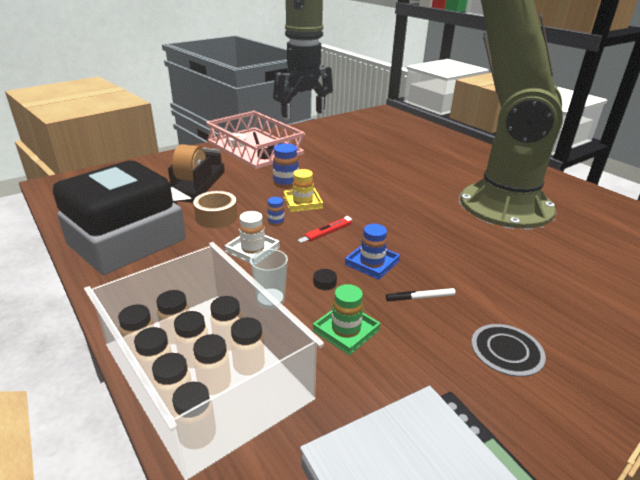

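View pics/b6.png

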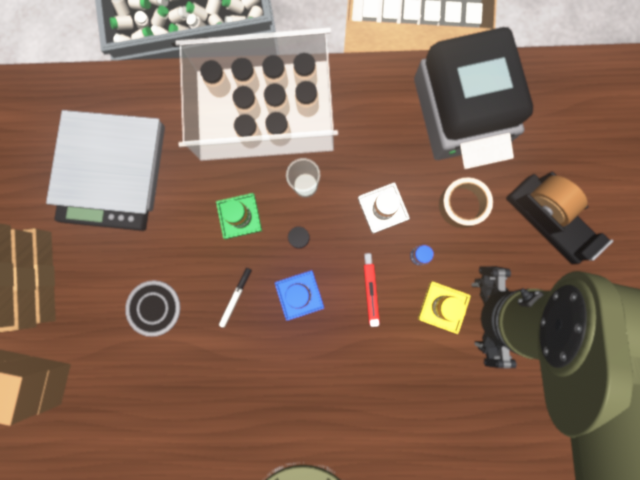

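In both views every jar stands upright in the base of its own colour: green (238,216), blue (299,295), white (384,207), yellow (445,307). The bases and the tumbler (303,178) have not moved, and the mat is empty.

```bash
python3 -c "
from bench import *;print(hand_in())"
```

```text
the job is handed in; nothing more can be done
None
```

The job is handed in: all four jars stand upright in the base of their own lid's colour, the bases and tumbler have not moved, the mat is empty, and it took about 44 s of the 136 s allowed.

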